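# Change the fume extraction over to the other hood of the print-finishing bench

### The job

Work moves to the hood with the green damper lever: open that damper to half, its lever on the red 45-degree mark. Only when it is set, shut the damper with the yellow lever fully, so that the fan always has an open branch. Let go of both levers and leave the things on the bench where they are.

Things in the scene. Friction and masses are not known exactly. Their poses are not given: they have to be found in the camera images.
- lever_green (a joint): damper lever with the GREEN sleeve; value = opening in rad: 0 shut (lever square across its duct, at a stop), 0.785 half open (lever over the red mark), 1.571 fully open (lever in line with the duct, pointing down the slope to the robot, at a stop). Grows counter-clockwise seen from above the lever. Friction holds it where it is left (about 0.25 N m, 3 N at the sleeve). Starts 0 to 0.2
- lever_green_pivot (a point): point on the green lever's shaft axis at the lever's mid-thickness, 250 mm above the bench; the lever turns about its z axis. The point turns with the lever: z = along the shaft, outwards from the duct, leaning 28 degrees from vertical towards the robot; y = along the lever, pivot to tip; -x = the way the sleeve moves on opening
- lever_green_grip (a point): centre of the green plastic sleeve, 86 mm along y from the pivot, same axes as the pivot point. Sleeve 52 mm long (y), 20 mm wide (x), 10 mm thick (z): it is pinched across its 20 mm width from above along -z; fingertips may go 25 mm below its centre. The lever ends 26 mm beyond this point
- lever_yellow (a joint): damper lever with the YELLOW sleeve, on the other branch; same make and same meaning of values as the green one. Starts nearly fully open, 1.3 to 1.571
- lever_yellow_pivot (a point): as lever_green_pivot, for the yellow lever
- lever_yellow_grip (a point): as lever_green_grip, for the yellow lever (86 mm from its pivot)
- bottle: white bottle with blue cap, 64 mm in diameter, 150 mm tall, standing in front of the hoods; origin at its foot. Bystander
- print: orange printed bracket, 70 x 45 x 60 mm, standing on the bench; origin at the centre of its underside. Bystander
- scraper: scraper with black handle, 200 mm long, lying on the bench. Bystander
- branch_green: fixed metal branch duct of the green lever, 80 mm in diameter, falling 28 degrees along its -x to a black bell hood 150 mm wide; origin on the bench under the lever's pivot. The lever lies 80 mm above the duct's axis, 12 mm above a white quadrant plate (radius 56 mm) with marks every 15 degrees, the middle one (45) red and largest. 170 mm behind the pivot: the header duct, 125 mm wide, top 313 mm up
- branch_yellow: as branch_green, for the yellow lever; which of the two stands left and which right changes. Over both pivots a slim white lamp bar (40 mm wide, 22 mm thick) runs across, along the branches' y: its underside is 470 mm above the bench, its front edge 5 mm in front of the pivots, its rear edge 35 mm behind them; it leaves no room for a tool held upright over a shut lever

How it is judged:
By the outcome, as a careful person would: the job done as asked, in the order asked, and still so for the second after the job is handed in, with the robot touching nothing.
It also fails if it takes over 48 s, if anything falls off the work surface, if the arm or the gripper's body presses on something with over 40 N, if the wrist force passes 120 N, or if a joint passes its speed limit or range.

### The arm

A 6-joint arm with a two-finger parallel gripper is mounted at the origin on the work surface. World frame = base frame: x ahead of the robot, y to its left, z up, the work surface at z = 0. Lengths are in m, angles in rad, forces in N, time in s.
With the tool pointing down it reaches from about 0.35 to 0.775 m from the base axis. Payload 5.5 kg.
Tool frame: the origin (TCP) lies at the very end of the fingers, on their centre line; the grasp point (between the pads) lies 19 mm behind it; x points along the fingers, y is the direction in which the jaws open and shut, and the axes are right-handed (so a half turn about x gives the same grasp; the last joint's range is limited). The gripper opens to 85 mm and grips with 20 to 120 N. Pads are 22 mm wide; open, the fingers measure 114 mm over their backs; the gripper's body (76 mm by 85 mm) begins 54 mm behind the grasp point. The pads swing forward as they close: fully open they stand 13 mm farther back than shut.
Start: joints at [-1.454, 0.313, 0.046, 1.304, 0, 1.431], TCP at [0.146, -0.556, 0.231] pointing down, gripper open.
Joint ranges: [-2.76, 2.76], [-0.86, 1.69], [-1.03, 1.26], [-2.2, 2.34], [-1.47, 1.5], [-3.14, 3.14]. Speed limits (rad/s): [2.57, 2.57, 3.14, 3.14, 3.14, 3.14].

### API

Orientations are given as a unit quaternion [w, x, y, z].
In Python, from workcell import readout, cams, env, finder gives the robot as it stands.
- The arm moves only by the tool drive_tool, never from a script. Its argument "moves" is a list that holds one entry, the list of rows, each a list of 7 numbers: the shift along the tool's x, y, z in m, then the turn, a rotation vector about the tool's x, y, z in rad, then the closure in counts, from 0 (fully open) to 255 (shut). A call has exactly 5 rows; each row is the pose to reach, as a shift and turn from the pose measured when the call began, along the tool's axes at that moment; what a row does not reach only later rows make up. A row lasts 1/8 s, in which the tool goes at most 62.5 mm and 10.7 degrees, less where a joint would pass 70% of its speed; a pose out of reach is approached as far as the arm can. A call with a gripper value outside its range is refused whole. The fingers move at their own pace and stop on an object; "squeeze" is the grip in N (left out, the last holds). Time passes only in rows, so rows that repeat a pose let the fingers close, or fill a call up. It gives the time, the measured TCP pose, the force and the opening at its end, in the units of the state.
- readout.get_state(): the state, without advancing time (a new reading comes with each control period).
- cams.read_camera(name): name is "scene" or "top" or "wrist"; returns the picture (480x640x3 uint8, blue, green, red); there is no depth.
- cams.camera_params(name): a dict with "mtx" (3x3 intrinsics, pixels), "R" (3x3) and "t" (3): a world point X has camera coordinates R X + t; the wrist camera has in their place "mount" (4x4, takes a point from camera to tool coordinates, whose origin is the TCP and whose axes are the tool frame's). Camera axes: x right, y down, z forward; pixel columns grow to the right and rows downward; lengths in m; the calibration is good to about 2 mm. A picture is of the moment at which its call begins: read the wrist's pose just before it. camera_params takes no time and is no camera call.
- env.hand_in(): hands the job in, once; it reports no verdict.
Trained networks look in the newest picture that a camera, given by its name, has taken for a name from the list of things; names that differ only in an ending like _2 or _b are one class to them, and where a whole thing is asked for, a point or a joint stands for the part that bears it (a point fixed in the world has none). Each returns a list of dicts, best first, with "conf" (0 to 1); they miss things now and then, are a little off and sometimes report something else, mostly with a low value. They report only what shows in the picture. A call takes as long as a camera call.
- finder.regions_of(camera, name): "pixels" (480x640 bool, what is visible of it) and "point" ([column, row] in pixels, amid what is visible of it).
The state is a dict: "clock": time; "joint_pos": joint angles; "qvel": joint speeds; "tau": joint torques, N m; "tcp_pos": TCP position; "orientation": TCP orientation; "wrist_force": force on the tool from outside, world axes, zero at the start; "ft_torque": the same for the moment, N m; "finger_gap": finger opening in m.
Only numpy, scipy, OpenCV 4.12 (cv2) and the standard library are available. Lean on these libraries where they do the work, as an engineer would, in place of code of your own. Each camera call takes 0.05 s, during which the arm holds its last target.

## Working session

There is one attempt and no reset: what is moved stays moved. The work goes in short steps, Python scripts to look and compute and a tool call to move; the robot and the scene stay as the last step left them, time stands still between calls to the robot, and variables do not carry over. Pictures are saved under pics/ and viewed, and the job is handed in when it is done.

Besides the shell and the picture viewer there is one more tool, called after "Request:" as a command line: name --argument value ..., lists and objects as JSON in quotes. drive_tool: Moves the arm, as the interface text tells. Its arguments: {"type":"object","properties":{"moves":{"type":"array"},"squeeze":{"type":"number"}},"required":["moves"]}

```bash
ls; mkdir -p pics; python3 - <<'E'
from workcell import readout, cams
import cv2, numpy as np
print(readout.get_state())
for n in ["scene","top","wrist"]:
    cv2.imwrite(f"pics/{n}0.png",cams.read_camera(n)); print(n,cams.camera_params(n))
E
```

```text
pics
{'clock': 0.0, 'joint_pos': array([-1.45360399e+00,  3.13938724e-01,  4.49522369e-02,  1.30357867e+00,
       -5.54047177e-06,  1.43120051e+00]), 'qvel': array([ 0.00034439, -0.00170661,  0.00196495, -0.00040734,  0.00062745,
        0.00034294]), 'tau': array([-2.75249258e-03, -4.80628073e+01,  2.98531759e+01,  1.90891419e-02,
       -3.90704108e-04,  2.91028215e-06]), 'tcp_pos': array([ 0.14596641, -0.555632  ,  0.23043301]), 'orientation': array([ 0.08991369,  0.70129121,  0.09116441, -0.70128112]), 'wrist_force': array([ 0.02382213, -0.545653  , -0.81635396]), 'ft_torque': array([ 0.0136055 , -0.03926869, -0.01802381]), 'finger_gap': 0.08536129862348044}
scene {'mtx': array([[621.41311979,   0.        , 324.44783589],
       [  0.        , 621.41311979, 236.31371109],
       [  0.        ,   0.        ,   1.        ]]), 'R': array([[-0.53480149,  0.8449747 , -0.00226481],
       [ 0.79763603,  0.5039517 , -0.33137507],
       [-0.27886219, -0.17902638, -0.94349639]]), 't': array([ 0.28836781, -0.38105289,  1.50929318])}
top {'mtx': array([[506.01815723,   0.        , 316.96662582],
       [  0.        , 506.01815723, 235.20360935],
       [  0.        ,   0.        ,   1.        ]]), 'R': array([[ 0.01701062, -0.99983247, -0.00675807],
       [-0.98413152, -0.01554875, -0.17675801],
       [ 0.17662332,  0.00965759, -0.98423114]]), 't': array([0.01590799, 0.57716391, 0.86209445])}
wrist {'mtx': array([[365.53072218,   0.        , 321.40728775],
       [  0.        , 365.53072218, 236.43551654],
       [  0.        ,   0.        ,   1.        ]]), 'mount': array([[-1.51657348e-03, -2.58114257e-01,  9.66113208e-01,
        -1.43992669e-01],
       [ 9.99998829e-01, -1.91668541e-04,  1.51855839e-03,
         3.37082273e-04],
       [-2.06788061e-04,  9.66114379e-01,  2.58114245e-01,
        -6.50071818e-02],
       [ 0.00000000e+00,  0.00000000e+00,  0.00000000e+00,
         1.00000000e+00]])}
```

View pics/scene0.png

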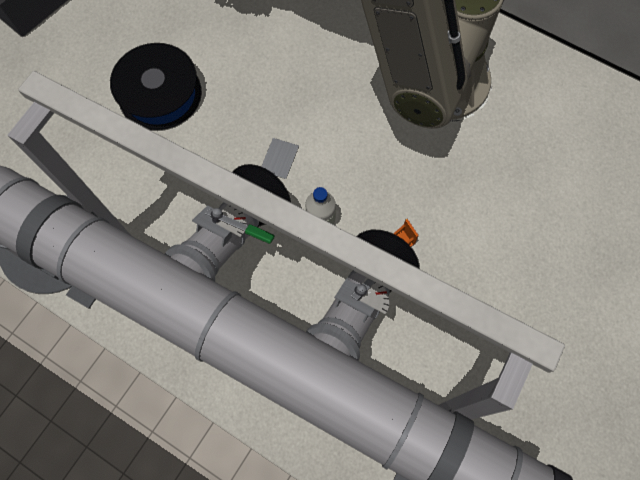

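View pics/top0.png

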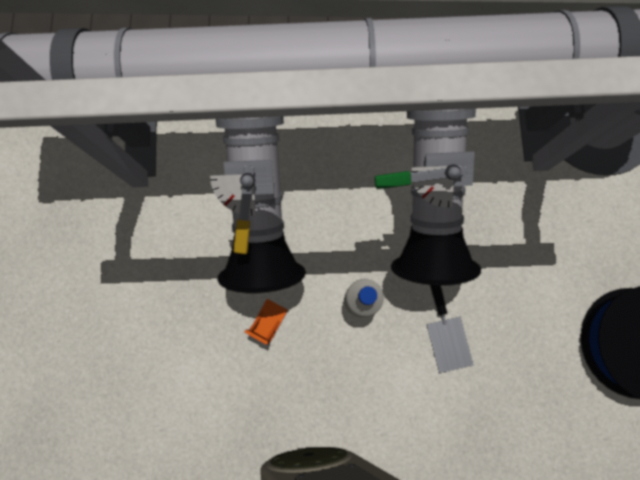

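```bash
cat > h.py <<'E'
import numpy as np, cv2
from workcell import readout, cams, finder
from scipy.spatial.transform import Rotation as Ro
def cam(n):
    p=cams.camera_params(n); return p["mtx"],p["R"],p["t"]
def proj(n,X):
    K,R,t=cam(n); c=R@np.asarray(X,float)+t; u=K@c; return u[:2]/u[2]
def pose():
    s=readout.get_state(); q=s["orientation"]; return s["tcp_pos"],Ro.from_quat([q[1],q[2],q[3],q[0]]).as_matrix()
E
python3 - <<'E'
from h import *
for n in ["scene","top"]:
    cams.read_camera(n)
    for k in ["lever_green_grip","lever_yellow_grip","lever_green_pivot","lever_yellow_pivot","branch_green"]:
        for d in finder.regions_of(n,k)[:2]: print(n,k,round(d["conf"],2),np.round(d["point"],1),d["pixels"].sum(), [ (a.min(),a.max()) for a in np.nonzero(d["pixels"])])
E
```

```text
scene lever_green_grip 0.89 [242.1 225.1] 685 [(np.int64(208), np.int64(243)), (np.int64(206), np.int64(273))]
scene lever_yellow_grip 0.64 [364.4 288.4] 236 [(np.int64(279), np.int64(299)), (np.int64(353), np.int64(373))]
scene lever_green_pivot 0.61 [240.8 231.1] 597 [(np.int64(209), np.int64(242)), (np.int64(207), np.int64(273))]
scene lever_yellow_pivot 0.74 [363.9 289.7] 203 [(np.int64(280), np.int64(299)), (np.int64(353), np.int64(372))]
scene branch_green 0.57 [223.7 233.2] 4708 [(np.int64(164), np.int64(279)), (np.int64(165), np.int64(290))]
top lever_green_grip 0.94 [414.4 176.8] 1101 [(np.int64(165), np.int64(189)), (np.int64(374), np.int64(465))]
top lever_green_grip 0.45 [246.7 212.8] 1070 [(np.int64(166), np.int64(253)), (np.int64(234), np.int64(254))]
top lever_yellow_grip 0.58 [245.4 213.2] 930 [(np.int64(166), np.int64(252)), (np.int64(234), np.int64(253))]
top lever_green_pivot 0.81 [414.4 176.5] 997 [(np.int64(165), np.int64(188)), (np.int64(375), np.int64(464))]
top lever_yellow_pivot 0.79 [243.8 213.7] 983 [(np.int64(167), np.int64(253)), (np.int64(233), np.int64(254))]
top lever_yellow_pivot 0.16 [267.6 320.8] 1051 [(np.int64(299), np.int64(344)), (np.int64(245), np.int64(286))]
top branch_green 0.63 [437.1 195.8] 10744 [(np.int64(109), np.int64(285)), (np.int64(375), np.int64(479))]
top branch_green 0.52 [246.3 212.7] 1063 [(np.int64(166), np.int64(254)), (np.int64(233), np.int64(254))]
```

The top picture shows the green lever on the right, with its pivot bolt near (454,172) and its sleeve near (393,180), pointing left so nearly shut. The yellow lever is on the left, with its pivot near (248,180) and its sleeve near (242,237), pointing down so nearly open. In the scene view the bar hides the yellow sleeve. I'll zoom in for accuracy.

```bash
python3 - <<'E'
from h import *
t=cv2.imread("pics/top0.png"); s=cv2.imread("pics/scene0.png")
def crop(im,x,y,w,h,k): return cv2.resize(im[y:y+h,x:x+w],(w*k,h*k),interpolation=cv2.INTER_CUBIC)
cv2.imwrite("pics/z1.png",np.vstack([crop(t,365,130,130,90,6)[:300*2]]))
cv2.imwrite("pics/z2.png",crop(t,200,150,100,110,5))
cv2.imwrite("pics/z3.png",np.hstack([crop(s,195,195,90,60,4),crop(s,340,265,60,60,4)]))
for n,im in(("top",t),("scene",s)):
    hsv=cv2.cvtColor(im,cv2.COLOR_BGR2HSV)
    for c,lo,hi in(("g",(50,120,40),(75,255,255)),("y",(20,150,80),(30,255,255)),("r",(0,150,80),(4,255,255))):
        m=cv2.inRange(hsv,lo,hi); N,l,st,ce=cv2.connectedComponentsWithStats(m)
        for i in range(1,N):
            if st[i,4]>15:
                print(n,c,st[i],ce[i].round(2), cv2.minAreaRect(np.argwhere(l==i)[:,::-1].astype(np.float32)))
E
```

```text
top g [375 172  36  16 437] [392.77 179.39] ((392.449951171875, 179.64999389648438), (13.01076602935791, 34.93107604980469), 81.8698959350586)
top y [234 228  15  26 339] [241.05 240.2 ] ((240.88414001464844, 240.04266357421875), (13.693511009216309, 25.509687423706055), 6.34019136428833)
scene g [245 225  29  18 269] [259.11 233.49] ((259.2586364746094, 233.3965606689453), (28.099580764770508, 9.979290962219238), 23.198589324951172)
```

View pics/z1.png

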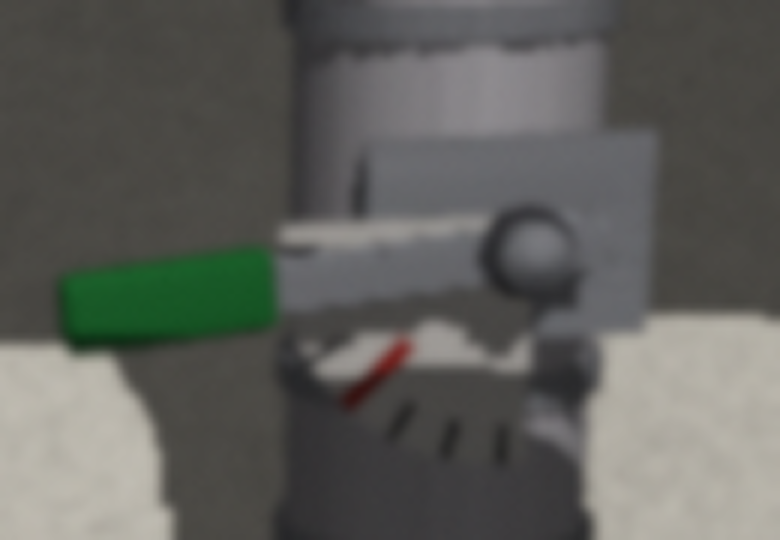

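View pics/z2.png

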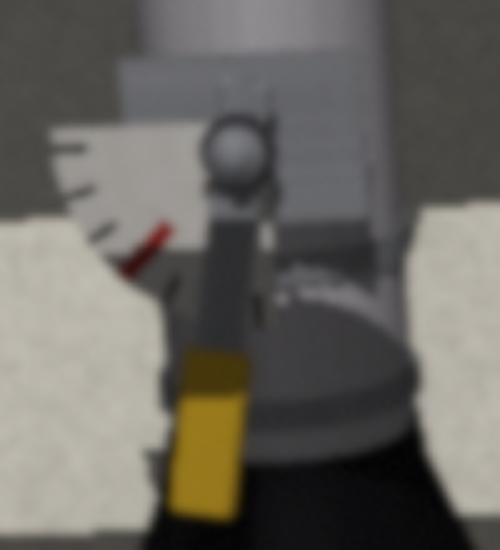

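View pics/z3.png

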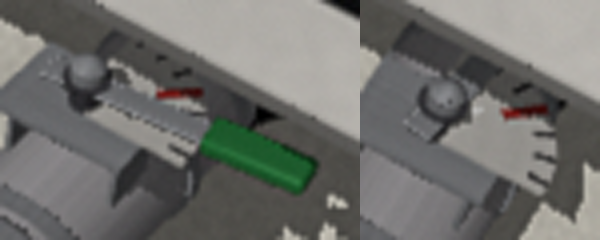

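```bash
cat >> h.py <<'E'
B=np.radians(28); s_,c_=np.sin(B),np.cos(B)
def frame(psi,a):
    "columns: lever x,y,z in world"
    Rz=Ro.from_euler('z',psi).as_matrix()
    z=Rz@[-s_,0,c_]; y=Rz@(np.cos(a)*np.array([0,1,0])+np.sin(a)*np.array([-c_,0,-s_])); return np.c_[np.cross(y,z),y,z]
def hullc(n,P,F):
    pts=[P+F@[i*.010,.086+j*.026,k*.005] for i in(-1,1) for j in(-1,1) for k in(-1,1)]
    h=cv2.convexHull(np.array([proj(n,p) for p in pts],np.float32)); m=cv2.moments(h); return np.array([m['m10'],m['m01']])/m['m00']
E
cat > fit.py <<'E'
from h import *
from scipy.optimize import least_squares
O=np.array
bolt={('g','top'):O([453.2,171.7]),('y','top'):O([246.9,180.1]),('g','scene'):O([216.7,212.7]),('y','scene'):O([360.4,289.7])}
red={('g','top'):O([427.7,191.8]),('y','top'):O([229.1,200.1]),('g','scene'):O([239.7,218]),('y','scene'):O([381,293])}
slv={('g','top'):O([392.77,179.4]),('g','scene'):O([259.1,233.5]),('y','top'):O([241.3,237.0])}
def res(p,parts=False):
    P={'g':O([p[0],p[1],.25]),'y':O([p[2],p[3],.25])}; a={'g':p[5],'y':p[6]}; psi={'g':p[4],'y':p[4]}; h,r=p[7],p[8]; o=[]
    for d,f in((bolt,0),(red,1),(slv,2)):
        for (k,n),m in d.items():
            F=frame(psi[k],a[k])
            if f==0: v=proj(n,P[k]+F@[0,0,h])
            elif f==1: v=proj(n,P[k]+frame(psi[k],np.pi/4)@[0,r,-.012])
            else: v=hullc(n,P[k],F)
            o.append(v-m)
    o=np.array(o)
    return o if parts else o.ravel()
f=least_squares(res,[.6,-.22,.6,.14,0,.1,1.5,.015,.045],loss='soft_l1')
print(f.x.round(4)); print(res(f.x,True).round(1).tolist())
E
python3 fit.py
```

```text
Traceback (most recent call last):
  File "fit.py", line 18, in <module>
    f=least_squares(res,[.6,-.22,.6,.14,0,.1,1.5,.015,.045],loss='soft_l1')
  File "fit.py", line 14, in res
    else: v=hullc(n,P[k],F)
            ~~~~~^^^^^^^^^^
  File "h.py", line 17, in hullc
    h=cv2.convexHull(np.array([proj(n,p) for p in pts],np.float32)); m=cv2.moments(h); return np.array([m['m10'],m['m01']])/m['m00']
                               ~~~~^^^^^
  File "h.py", line 7, in proj
    K,R,t=cam(n); c=R@np.asarray(X,float)+t; u=K@c; return u[:2]/u[2]
          ~~~^^^
  File "h.py", line 5, in cam
    p=cams.camera_params(n); return p["mtx"],p["R"],p["t"]
ValueError: time passes only in moves, steps and waits
```

```bash
python3 - <<'E'
s=open('h.py').read()
s=s.replace("def cam(n):","import functools\n@functools.lru_cache\ndef cam(n):")
open('h.py','w').write(s)
f=open('fit.py').read().replace("loss='soft_l1'","loss='soft_l1',diff_step=1e-3")
open('fit.py','w').write(f)
E
python3 fit.py; python3 -c "
from h import *;print(readout.get_state()['clock'])"
```

```text
[ 0.6371 -0.1693  0.62    0.1249  0.027   0.1195  1.4153  0.0022  0.0446]
[[-0.5, 0.2], [0.2, 0.3], [-0.3, 0.1], [-0.0, -0.2], [-0.3, -0.3], [-0.9, -0.4], [-0.3, -0.8], [-0.1, -0.8], [-0.1, -0.1], [-0.2, -0.3], [0.1, -0.7]]
0.75
```

```bash
cat > fit2.py <<'E'
exec(open('fit.py').read().split('f=least')[0])
def full(q): 
    psi=np.arctan2(q[0]-q[2],q[3]-q[1]); return np.r_[q[:4],psi,q[4:]]
for h in (None,0.006):
    f=least_squares(lambda q:np.r_[res(full(q)),0 if h is None else (q[6]-h)*1e4],[.637,-.17,.62,.125,.1,1.4,.003,.045],loss='soft_l1',diff_step=1e-3)
    print(full(f.x).round(4),f.cost); print(res(full(f.x),True).round(1).tolist())
E
python3 fit2.py
```

```text
[ 0.6377 -0.1689  0.6206  0.1251  0.058   0.0948  1.3912  0.0034  0.0446] 2.020800164198404
[[-0.6, -0.1], [-0.1, 0.1], [-0.2, 0.0], [0.1, -0.3], [-0.1, -0.1], [-0.6, -0.1], [-0.3, -1.1], [-0.2, -1.1], [-0.2, -0.2], [-0.1, -0.5], [0.1, -1.0]]
[ 0.6384 -0.1688  0.6212  0.1249  0.0586  0.1035  1.3884  0.006   0.0451] 2.6356303491252673
[[-0.2, -0.2], [-0.1, 0.0], [-0.3, -0.6], [0.2, -1.0], [-0.5, -0.4], [-0.7, -0.3], [-0.2, -0.7], [-0.2, -0.9], [-0.3, -0.1], [-0.1, -0.4], [0.1, -1.4]]
```

```bash
cat >> h.py <<'E'
PIV={'g':np.array([.638,-.1689,.25]),'y':np.array([.6209,.125,.25])}; PSI=.058
def tgt(k,a,up,sgn,rad=.086,tcpoff=.019):
    F=frame(PSI,a); y=sgn*F[:,0]; x=-F[:,2]
    R=np.c_[x,y,np.cross(x,y)]; p=PIV[k]+F@[0,rad,up-tcpoff]; return p,R
def rel(p,R,p0=None,R0=None):
    if p0 is None: p0,R0=pose()
    return np.r_[R0.T@(p-p0), Ro.from_matrix(R0.T@R).as_rotvec()].round(4).tolist()
E
python3 - <<'E'
from h import *
p,R=pose(); print(p,R.round(2).tolist())
for sg in(1,-1):
    q,T=tgt('g',.1,.10,sg); print(q.round(3),T[:,1].round(2),rel(q,T))
E
```

```text
[ 0.14603352 -0.55619211  0.23135044] [[0.0, 0.25, -0.97], [-0.0, -0.97, -0.25], [-1.0, 0.0, 0.0]]
[ 0.588 -0.086  0.317] [0.87 0.15 0.47] [-0.0862, -0.3425, -0.5464, -1.4403, 0.3179, 0.4302]
[ 0.588 -0.086  0.317] [-0.87 -0.15 -0.47] [-0.0862, -0.3425, -0.5464, 1.6329, 0.4418, -0.3264]
```

```bash
python3 - <<'E'
from h import *
q,T=tgt('g',.1,.15,1); print(q.round(3),rel(q,T))
E
```

```text
[ 0.564 -0.087  0.362] [-0.1303, -0.3472, -0.5234, -1.4403, 0.3179, 0.4302]
```

Request:
drive_tool --moves '[[[-0.06, -0.03, -0.05, -0.15, 0.03, 0.04, 0], [-0.1, -0.07, -0.1, -0.3, 0.06, 0.09, 0], [-0.13, -0.1, -0.15, -0.45, 0.1, 0.13, 0], [-0.13, -0.13, -0.2, -0.6, 0.13, 0.18, 0], [-0.13, -0.17, -0.25, -0.75, 0.16, 0.22, 0]]]' --squeeze 40

```text
clock: 1.38
tcp_pos: [0.327, -0.3507, 0.361]
orientation: [0.41, 0.677, 0.271, -0.548]
wrist_force: [1.0, -0.8, -0.4]
finger_gap: 0.0857
```

```bash
python3 - <<'E'
from h import *
q,T=tgt('g',.1,.15,1); print(q.round(3),rel(q,T),readout.get_state()['joint_pos'].round(2))
E
```

```text
[ 0.564 -0.087  0.362] [0.0378, 0.058, -0.3474, -0.6852, 0.1551, 0.2094] [-1.11 -0.07 -0.11  1.34  0.19  1.03]
```

Request:
drive_tool --moves '[[[0.01, 0.01, -0.06, -0.14, 0.03, 0.04, 0], [0.01, 0.02, -0.12, -0.28, 0.06, 0.08, 0], [0.02, 0.03, -0.18, -0.42, 0.09, 0.12, 0], [0.03, 0.04, -0.24, -0.56, 0.12, 0.16, 0], [0.033, 0.05, -0.3, -0.68, 0.155, 0.21, 0]]]'

```text
clock: 2.0
tcp_pos: [0.5326, -0.1213, 0.3611]
orientation: [0.645, 0.564, 0.398, -0.326]
wrist_force: [1.0, -1.3, -0.7]
finger_gap: 0.085
```

```bash
python3 - <<'E'
from h import *
q,T=tgt('g',.1,.15,1); print(q.round(3),rel(q,T),readout.get_state()['joint_pos'].round(2))
cv2.imwrite("pics/w1.png",cams.read_camera("wrist"))
E
```

```text
[ 0.564 -0.087  0.362] [0.0153, 0.0327, -0.0289, -0.0007, -0.0003, -0.0021] [-0.52 -0.13 -0.25  1.03  0.26  0.95]
```

View pics/w1.png

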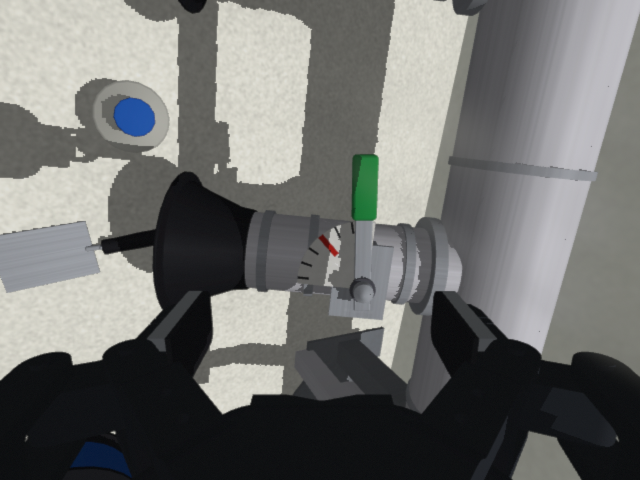

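The wrist view shows the green sleeve at (366,187), the pivot bolt at (363,290), and the red mark at (328,245). I'll compare this with the fitted model.

```bash
cat >> h.py <<'E'
def wproj(X,p,R):
    m=cams_w(); Xt=R.T@(np.asarray(X)-p); T=np.linalg.inv(m["mount"]); c=T[:3,:3]@Xt+T[:3,3]; u=m["mtx"]@c; return u[:2]/u[2]
@functools.lru_cache
def cams_w(): return cams.camera_params("wrist")
def wray(px,p,R):
    m=cams_w(); d=np.linalg.inv(m["mtx"])@[px[0],px[1],1]; M=m["mount"]; return p+R@M[:3,3], R@(M[:3,:3]@d)
def lever_from(k,px,p,R,off):
    "intersect ray with plane parallel to lever plane at offset off; return coords in branch frame (a=0 axes) relative to pivot"
    F=frame(PSI,0); o,d=wray(px,p,R); n=F[:,2]; t=(n@(PIV[k]+off*n-o))/(n@d); return F.T@(o+t*d-PIV[k])
E
python3 - <<'E'
from h import *
p,R=pose(); im=cv2.imread("pics/w1.png")
hsv=cv2.cvtColor(im,cv2.COLOR_BGR2HSV)
for c,lo,hi in(("g",(50,120,40),(75,255,255)),("r",(0,150,80),(6,255,255))):
    m=cv2.inRange(hsv,lo,hi); N,l,st,ce=cv2.connectedComponentsWithStats(m)
    for i in range(1,N):
        if st[i,4]>40: print(c,st[i],ce[i].round(1),cv2.minAreaRect(np.argwhere(l==i)[:,::-1].astype(np.float32)))
F=frame(PSI,.1)
print("bolt",wproj(PIV['g']+F[:,2]*.004,p,R),"sl",wproj(PIV['g']+F@[0,.086,.005],p,R),"red",wproj(PIV['g']+frame(PSI,np.pi/4)@[0,.0446,-.012],p,R))
E
```

```text
g [ 352  155   26   65 1544] [364.5 187.1] ((364.3434143066406, 187.01075744628906), (24.23816680908203, 64.59346771240234), 1.7899105548858643)
r [324 237  14  19  73] [330.8 248.1] ((329.02459716796875, 246.2294921875), (20.613937377929688, 4.8654022216796875), 50.19443130493164)
bolt [353.82589042 293.78800812] sl [357.2590963  192.23300343] red [320.54433654 248.94697918]
```

Request:
drive_tool --moves '[[[0.015, 0.03, -0.03, 0, 0, 0, 0], [0.015, 0.03, -0.03, 0, 0, 0, 0], [0.015, 0.03, -0.03, 0, 0, 0, 0], [0.015, 0.03, -0.03, 0, 0, 0, 0], [0.015, 0.03, -0.03, 0, 0, 0, 0]]]'

```text
clock: 2.68
tcp_pos: [0.5633, -0.0833, 0.3616]
orientation: [0.647, 0.564, 0.399, -0.322]
wrist_force: [0.1, -0.0, -0.4]
finger_gap: 0.0854
```

```bash
cat > wl.py <<'E'
from h import *
import sys
k=sys.argv[1]; out=sys.argv[2]; 
st=readout.get_state(); print(st['clock'],st['qvel'].round(3),st['joint_pos'].round(2))
p,R=pose(); im=cams.read_camera("wrist"); cv2.imwrite(out,im); print(p.round(4))
np.savez(out+".npz",p=p,R=R)
hsv=cv2.cvtColor(im,cv2.COLOR_BGR2HSV)
for c,lo,hi in(("g",(50,120,40),(75,255,255)),("y",(20,140,60),(32,255,255)),("r",(0,150,80),(6,255,255))):
    m=cv2.inRange(hsv,lo,hi); N,l,s,ce=cv2.connectedComponentsWithStats(m)
    for i in range(1,N):
        if s[i,4]>60:
            off=-.012 if c=='r' else .005
            L=lever_from(k,ce[i],p,R,off); print(c,s[i],ce[i].round(1),"L",L.round(4),"ang",np.arctan2(-L[0],L[1]).round(3),"r",np.hypot(L[0],L[1]).round(4))
print("pred bolt",wproj(PIV[k]+frame(PSI,0)[:,2]*.004,p,R))
E
python3 wl.py g pics/w2.png
```

```text
2.675 [ 0.003  0.001  0.    -0.001 -0.002  0.001] [-0.4  -0.1  -0.23  0.99  0.22  1.05]
[ 0.5633 -0.0833  0.3616]
g [ 310  201   26   65 1634] [322.2 232.8] L [-0.0065  0.0857  0.005 ] ang 0.075 r 0.086
r [288 287  10  12  63] [292.  292.6] L [-0.0257  0.0268 -0.012 ] ang 0.763 r 0.0371
pred bolt [318.89582298 333.39852309]
```

View pics/w2.png

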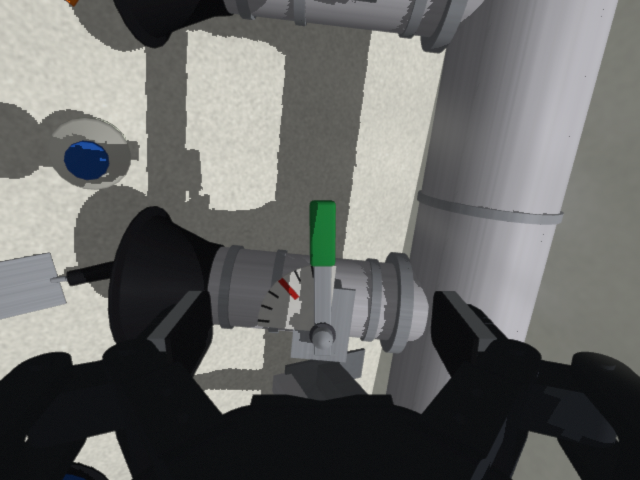

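```bash
python3 - <<'E'
from h import *
p,R=pose()
print(lever_from('g',(322.3,336),p,R,.004))
print(rel(*tgt('g',.097,.0,1)),rel(*tgt('g',.097,.15,1)))
E
```

```text
[ 0.00315784 -0.00199225  0.004     ]
[0.1501, -0.0009, 0.005, 0.0082, -0.0046, -0.0074] [0.0001, 0.0002, 0.0043, 0.0082, -0.0046, -0.0074]
```

Request:
drive_tool --moves '[[[0.04, 0, 0.004, 0.008, -0.004, -0.007, 90], [0.08, 0, 0.004, 0.008, -0.004, -0.007, 90], [0.115, 0, 0.004, 0.008, -0.004, -0.007, 90], [0.14, 0, 0.004, 0.008, -0.004, -0.007, 90], [0.15, 0, 0.004, 0.008, -0.004, -0.007, 90]]]'

```text
clock: 3.35
tcp_pos: [0.6346, -0.0825, 0.2278]
orientation: [0.644, 0.565, 0.399, -0.328]
wrist_force: [-0.5, 0.3, -0.3]
finger_gap: 0.0554
```

```bash
python3 wl.py g pics/w3.png; python3 - <<'E'
from h import *
print(rel(*tgt('g',.097,.0,1)))
E
```

```text
3.35 [ 0.031  0.091 -0.031 -0.159 -0.013  0.027] [-0.34  0.08 -0.37  0.66  0.18  1.12]
[ 0.6346 -0.0825  0.2278]
g [ 299  258   55  133 6948] [326.1 322.8] L [-0.0068  0.0875  0.005 ] ang 0.077 r 0.0878
pred bolt [321.29230757 509.29990368]
[-0.0017, 0.0005, 0.0009, -0.0009, -0.0015, 0.0023]
```

View pics/w3.png

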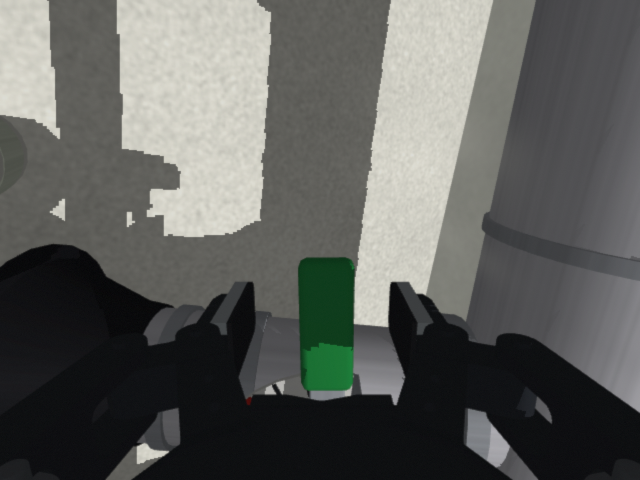

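The green sleeve is centred between the fingers, with columns 300-353 between pads at 250 and 393. Closing.

Request:
drive_tool --moves '[[[0, 0.001, 0, 0, 0, 0, 255], [0, 0.001, 0, 0, 0, 0, 255], [0, 0.001, 0, 0, 0, 0, 255], [0, 0.001, 0, 0, 0, 0, 255], [0, 0.001, 0, 0, 0, 0, 255]]]' --squeeze 40

```text
clock: 4.03
tcp_pos: [0.636, -0.0827, 0.2293]
orientation: [0.644, 0.565, 0.398, -0.328]
wrist_force: [-4.3, -1.6, 6.0]
finger_gap: 0.019
```

```bash
python3 - <<'E'
from h import *
p,R=pose(); print(readout.get_state()['finger_gap'],readout.get_state()['wrist_force'])
# lever angle implied by tool z/y axis
F=frame(PSI,0); v=F.T@R[:,1]; print("tool y ang",np.arctan2(v[1],v[0])); gp=F.T@(p-R[:,0]*.019*0-PIV['g']); print(gp, np.arctan2(-gp[0],gp[1]))
a0=.097
for a in np.linspace(a0,.785,6)[1:]:
    # rotate present pose about pivot axis
    ax=F[:,2]; Q=Ro.from_rotvec(ax*(a-a0)).as_matrix(); print(round(a,3),rel(PIV['g']+Q@(p-PIV['g']),Q@R,p,R))
E
```

```text
0.018988197092528802 [-4.31267413 -1.58900723  5.96897143]
tool y ang 0.09635310699270448
[-0.00708216  0.08616855 -0.01967174] 0.08200526161845455
0.235 [0.0, -0.0119, 0.0006, -0.1376, -0.0001, -0.0]
0.372 [0.0, -0.0235, 0.0029, -0.2752, -0.0002, -0.0001]
0.51 [0.0, -0.0348, 0.0068, -0.4128, -0.0003, -0.0001]
0.647 [0.0, -0.0454, 0.0121, -0.5504, -0.0003, -0.0001]
0.785 [0.0, -0.0552, 0.0189, -0.688, -0.0004, -0.0002]
```

Request:
drive_tool --moves '[[[0, -0.012, 0.0005, -0.138, 0, 0, 255], [0, -0.0235, 0.003, -0.275, 0, 0, 255], [0, -0.035, 0.007, -0.413, 0, 0, 255], [0, -0.0455, 0.012, -0.55, 0, 0, 255], [0, -0.055, 0.019, -0.69, 0, 0, 255]]]'

```text
clock: 4.65
tcp_pos: [0.5909, -0.1105, 0.2047]
orientation: [0.798, 0.312, 0.485, -0.173]
wrist_force: [2.2, -3.1, 0.1]
finger_gap: 0.0188
```

```bash
cat > ang.py <<'E'
from h import *
import sys
k=sys.argv[1]; p,R=pose(); F=frame(PSI,0); v=F.T@R[:,1]; gp=F.T@(p-PIV[k]); s=readout.get_state()
print("clk",s['clock'],"gap",s['finger_gap'].round(4),"f",s['wrist_force'].round(1),"tq",s['ft_torque'].round(2),"tool ang",np.arctan2(v[1],v[0]).round(4),"pos",gp.round(4),"pos ang",np.arctan2(-gp[0],gp[1]).round(4),"tilt",np.degrees(np.arccos(-F[:,2]@R[:,0])).round(2),s['joint_pos'].round(2))
E
python3 ang.py g
```

```text
Traceback (most recent call last):
  File "ang.py", line 4, in <module>
    print("clk",s['clock'],"gap",s['finger_gap'].round(4),"f",s['wrist_force'].round(1),"tq",s['ft_torque'].round(2),"tool ang",np.arctan2(v[1],v[0]).round(4),"pos",gp.round(4),"pos ang",np.arctan2(-gp[0],gp[1]).round(4),"tilt",np.degrees(np.arccos(-F[:,2]@R[:,0])).round(2),s['joint_pos'].round(2))
                                 ^^^^^^^^^^^^^^^^^^^^^
AttributeError: 'float' object has no attribute 'round'
```

```bash
sed -i "s/s\['finger_gap'\].round(4)/round(s['finger_gap'],4)/" ang.py; python3 ang.py g
```

```text
clk 4.65 gap 0.0188 f [ 2.2 -3.1  0.1] tq [-0.42  0.17 -0.65] tool ang 0.7901 pos [-0.0598  0.061  -0.0195] pos ang 0.7753 tilt 0.08 [-0.43  0.03 -0.49  0.61  0.22  0.34]
```

Request:
drive_tool --moves '[[[0, 0, 0, 0, 0, 0, 255], [0, 0, 0, 0, 0, 0, 90], [0, 0, 0, 0, 0, 0, 90], [0, 0, 0, 0, 0, 0, 90], [0, 0, 0, 0, 0, 0, 90]]]'

```text
clock: 5.28
tcp_pos: [0.591, -0.1102, 0.2047]
orientation: [0.798, 0.312, 0.485, -0.173]
wrist_force: [-0.2, 0.2, 0.3]
finger_gap: 0.0555
```

Request:
drive_tool --moves '[[[-0.03, 0, 0, 0, 0, 0, 90], [-0.08, 0, 0, 0, 0, 0, 60], [-0.12, 0, 0, 0, 0, 0, 30], [-0.15, 0, 0, 0, 0, 0, 0], [-0.15, 0, 0, 0, 0, 0, 0]]]'

```text
clock: 5.9
tcp_pos: [0.5213, -0.1147, 0.3403]
orientation: [0.8, 0.312, 0.483, -0.173]
wrist_force: [0.5, 0.1, -0.5]
finger_gap: 0.0851
```

```bash
python3 ang.py g; python3 wl.py g pics/w4.png; python3 - <<'E'
from h import *
im=cams.read_camera("top"); cv2.imwrite("pics/t4.png",cv2.resize(im[100:270,190:500],None,fx=2.5,fy=2.5,interpolation=cv2.INTER_CUBIC))
E
```

```text
clk 5.9 gap 0.0851 f [ 0.5  0.1 -0.5] tq [-0.03  0.37  0.04] tool ang 0.7909 pos [-0.0577  0.0608  0.1329] pos ang 0.7587 tilt 0.36 [-0.51 -0.16 -0.32  0.98  0.26  0.27]
5.9 [ 0.007  0.038 -0.057 -0.038 -0.005  0.002] [-0.51 -0.16 -0.32  0.98  0.26  0.27]
[ 0.5213 -0.1147  0.3403]
g [ 306  192   25   65 1598] [318.1 223.7] L [-0.0599  0.0597  0.005 ] ang 0.787 r 0.0846
pred bolt [317.89791247 322.99444091]
```

View pics/w4.png

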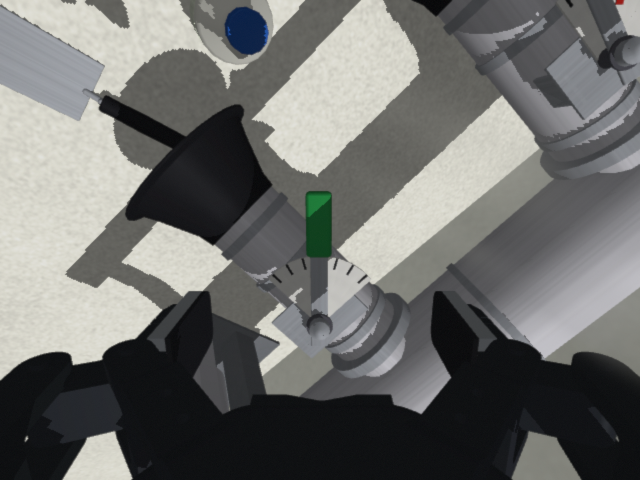

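View pics/t4.png

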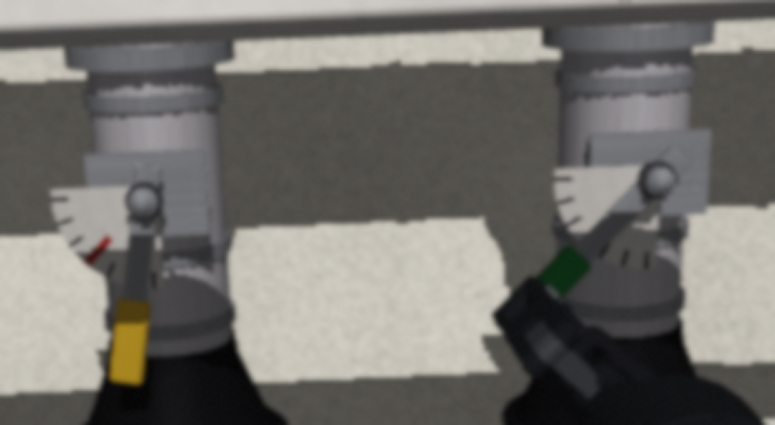

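The green lever now covers the red mark: in the wrist view it sits at column 319, midway between the flanking ticks at 304 and 336. I'll zoom in and quantify before moving on.

```bash
python3 - <<'E'
import cv2
im=cv2.imread("pics/w4.png"); cv2.imwrite("pics/z4.png",cv2.resize(im[180:350,260:380],None,fx=3.5*1,fy=3.5,interpolation=cv2.INTER_LANCZOS4))
E
```

```text
(no output)
```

View pics/z4.png

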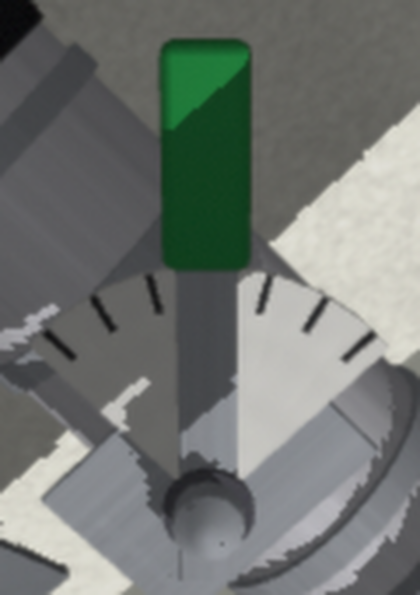

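Tick midpoints are at 208.5-209.5 and the lever axis runs from 209 to 206, so the green lever is within about 0.01 rad of the mark. Next is yellow.

```bash
python3 - <<'E'
from h import *
q,T=tgt('y',1.39,.15,1); print(q.round(3),rel(q,T))
E
```

```text
[0.484 0.133 0.326] [-0.0013, 0.159, -0.1924, -0.6, 0.0008, 0.0009]
```

Request:
drive_tool --moves '[[[-0.01, 0.032, -0.038, -0.12, 0, 0, 0], [-0.015, 0.064, -0.077, -0.24, 0, 0, 0], [-0.015, 0.095, -0.115, -0.36, 0, 0, 0], [-0.01, 0.127, -0.154, -0.48, 0, 0, 0], [-0.0, 0.159, -0.192, -0.6, 0, 0, 0]]]'

```text
clock: 6.62
tcp_pos: [0.4843, 0.1341, 0.3232]
orientation: [0.855, 0.06, 0.515, -0.021]
wrist_force: [1.2, -1.0, -0.1]
finger_gap: 0.0853
```

Request:
drive_tool --moves '[[[0, 0.0, 0, 0, 0, 0, 0], [0, 0.0, 0, 0, 0, 0, 0], [0, 0, 0, 0, 0, 0, 0], [0, 0, 0, 0, 0, 0, 0], [0, 0, 0, 0, 0, 0, 0]]]'

```text
clock: 7.25
tcp_pos: [0.4847, 0.1331, 0.3235]
orientation: [0.855, 0.061, 0.515, -0.022]
wrist_force: [0.6, 0.2, 0.6]
finger_gap: 0.0853
```

```bash
python3 wl.py y pics/w5.png; python3 - <<'E'
from h import *
q,T=tgt('y',1.39,.15,1); print(q.round(3),rel(q,T))
E
```

```text
7.25 [ 0.005  0.001 -0.002 -0.001  0.001  0.   ] [ 0.13 -0.24 -0.43  0.89 -0.04  0.24]
[0.4847 0.1331 0.3235]
g [   0  281   50   59 1608] [ 24.3 309.7] L [-0.0604 -0.2315  0.005 ] ang 2.886 r 0.2393
y [ 307  197   27   67 1718] [320.2 229.6] L [-0.0838  0.014   0.005 ] ang 1.405 r 0.085
pred bolt [321.51718425 330.26595065]
[0.484 0.133 0.326] [-0.0025, -0.0006, 0.0008, 0.0024, -0.0002, 0.0019]
```

View pics/w5.png

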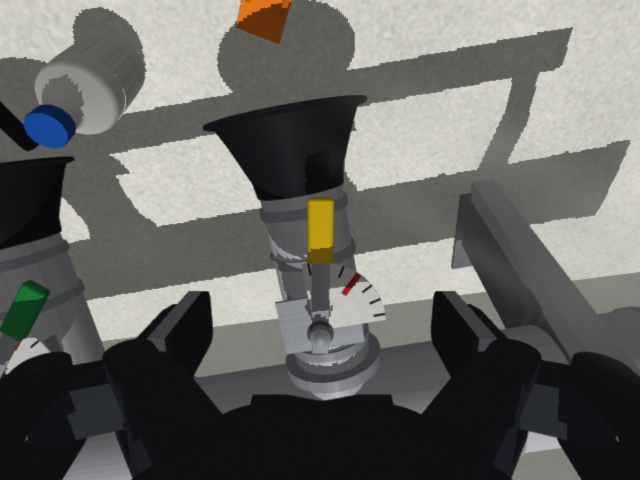

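The yellow sleeve is at (320,230) and aligned with the tool axis. Descending 0.147 m.

Request:
drive_tool --moves '[[[0.04, 0, 0, 0, 0, 0, 90], [0.08, 0, 0, 0, 0, 0, 90], [0.115, 0, 0, 0, 0, 0, 90], [0.138, 0, 0, 0, 0, 0, 90], [0.147, 0, 0.001, 0, 0, 0, 90]]]'

```text
clock: 7.92
tcp_pos: [0.554, 0.1364, 0.1924]
orientation: [0.854, 0.061, 0.516, -0.022]
wrist_force: [-0.4, 0.9, 0.5]
finger_gap: 0.0552
```

Request:
drive_tool --moves '[[[0, 0, 0, 0, 0, 0, 255], [0, 0, 0, 0, 0, 0, 255], [0, 0, 0, 0, 0, 0, 255], [0, 0, 0, 0, 0, 0, 255], [0, 0, 0, 0, 0, 0, 255]]]' --squeeze 40

```text
clock: 8.55
tcp_pos: [0.5542, 0.1363, 0.1934]
orientation: [0.854, 0.061, 0.516, -0.022]
wrist_force: [-4.0, -1.1, 6.3]
finger_gap: 0.0193
```

```bash
python3 ang.py y;  python3 - <<'E'
from h import *
p,R=pose(); F=frame(PSI,0)
for d in (-.14,-.28,-.42,-.56,-.7):
    Q=Ro.from_rotvec(F[:,2]*d).as_matrix(); print(d,rel(PIV['y']+Q@(p-PIV['y']),Q@R,p,R))
E
```

```text
clk 8.55 gap 0.0193 f [-4.  -1.1  6.3] tq [-0.19  0.64 -0.37] tool ang 1.3917 pos [-0.0848  0.0151 -0.019 ] pos ang 1.3941 tilt 0.17 [ 0.12 -0.03 -0.59  0.53 -0.03  0.23]
-0.14 [-0.0, 0.012, 0.0008, 0.14, 0.0004, 0.0001]
-0.28 [-0.0001, 0.0238, 0.0033, 0.28, 0.0008, 0.0003]
-0.42 [-0.0001, 0.0351, 0.0074, 0.42, 0.0012, 0.0004]
-0.56 [-0.0001, 0.0458, 0.013, 0.56, 0.0016, 0.0006]
-0.7 [-0.0002, 0.0555, 0.0201, 0.7, 0.002, 0.0007]
```

Request:
drive_tool --moves '[[[0, 0.012, 0.001, 0.14, 0, 0, 255], [0, 0.024, 0.0035, 0.28, 0, 0, 255], [0, 0.035, 0.0075, 0.42, 0, 0, 255], [0, 0.046, 0.013, 0.56, 0, 0, 255], [0, 0.0555, 0.02, 0.7, 0, 0, 255]]]'

```text
clock: 9.18
tcp_pos: [0.5779, 0.1893, 0.2078]
orientation: [0.781, 0.352, 0.476, -0.198]
wrist_force: [0.5, -2.3, 2.4]
finger_gap: 0.0191
```

```bash
python3 ang.py y;  python3 - <<'E'
from h import *
p,R=pose(); F=frame(PSI,0)
for a in (.56,.42,.28,.14,0,-.02):
    q,T=tgt('y',a,0,1); print(a,rel(q,T,p,R))
E
```

```text
clk 9.175 gap 0.0191 f [ 0.5 -2.3  2.4] tq [-0.44  0.19  0.13] tool ang 0.6882 pos [-0.0544  0.0666 -0.0189] pos ang 0.6846 tilt 0.15 [ 0.22  0.04 -0.48  0.57 -0.08  1.03]
0.56 [0.0001, 0.0107, 0.0007, 0.1282, 0.0018, 0.0018]
0.42 [0.0001, 0.0225, 0.0031, 0.2682, 0.002, 0.0016]
0.28 [0.0001, 0.0338, 0.0071, 0.4082, 0.0021, 0.0015]
0.14 [0.0001, 0.0445, 0.0126, 0.5482, 0.0022, 0.0014]
0 [0.0001, 0.0543, 0.0196, 0.6882, 0.0023, 0.0012]
-0.02 [0.0001, 0.0556, 0.0207, 0.7082, 0.0023, 0.0012]
```

Request:
drive_tool --moves '[[[0, 0.0107, 0.0007, 0.128, 0, 0, 255], [0, 0.0225, 0.003, 0.268, 0, 0, 255], [0, 0.034, 0.007, 0.408, 0, 0, 255], [0, 0.0445, 0.0125, 0.548, 0, 0, 255], [0, 0.054, 0.0195, 0.688, 0, 0, 255]]]'

```text
clock: 9.8
tcp_pos: [0.6257, 0.2124, 0.234]
orientation: [0.616, 0.596, 0.38, -0.347]
wrist_force: [4.3, 0.1, -0.7]
finger_gap: 0.0196
```

```bash
python3 ang.py y
```

```text
clk 9.8 gap 0.0196 f [ 4.3  0.1 -0.7] tq [-0.13 -0.08  0.6 ] tool ang -0.0024 pos [ 0.0012  0.0869 -0.0188] pos ang -0.0139 tilt 0.1 [ 0.25  0.12 -0.32  0.65 -0.09  1.74]
```

Request:
drive_tool --moves '[[[0, 0.002, 0, 0.01, 0, 0, 255], [0, 0.004, 0, 0.02, 0, 0, 255], [0, 0.005, 0, 0.03, 0, 0, 255], [0, 0.005, 0, 0.03, 0, 0, 255], [0, 0.005, 0, 0.03, 0, 0, 255]]]'

```text
clock: 10.42
tcp_pos: [0.6266, 0.2124, 0.2342]
orientation: [0.608, 0.602, 0.378, -0.353]
wrist_force: [-10.9, -2.3, 4.4]
finger_gap: 0.0189
```

```bash
python3 ang.py y
```

```text
clk 10.425 gap 0.0189 f [-10.9  -2.3   4.4] tq [-0.91  1.9   0.78] tool ang -0.0265 pos [ 0.0021  0.087  -0.019 ] pos ang -0.0243 tilt 0.28 [ 0.25  0.12 -0.31  0.66 -0.09  1.76]
```

It only moved 0.9 mm of the 5 mm commanded and reads about 12 N, so the yellow lever is on its stop. Release and retreat.

Request:
drive_tool --moves '[[[0, 0, 0, 0, 0, 0, 90], [0, 0, 0, 0, 0, 0, 90], [0, 0, 0, 0, 0, 0, 90], [0, 0, 0, 0, 0, 0, 90], [0, 0, 0, 0, 0, 0, 90]]]'

```text
clock: 11.05
tcp_pos: [0.6268, 0.2124, 0.2343]
orientation: [0.608, 0.602, 0.378, -0.353]
wrist_force: [-0.2, -0.2, 0.2]
finger_gap: 0.0552
```

Request:
drive_tool --moves '[[[-0.03, 0, 0, 0, 0, 0, 90], [-0.08, 0, 0, 0, 0, 0, 90], [-0.12, 0, 0, 0, 0, 0, 90], [-0.15, 0, 0, 0, 0, 0, 90], [-0.15, 0, 0, 0, 0, 0, 90]]]'

```text
clock: 11.68
tcp_pos: [0.5577, 0.209, 0.3707]
orientation: [0.609, 0.604, 0.377, -0.351]
wrist_force: [0.5, 0.2, 0.9]
finger_gap: 0.0556
```

```bash
python3 wl.py y pics/w6.png; python3 - <<'E'
from h import *
im=cams.read_camera("top"); cv2.imwrite("pics/t6.png",cv2.resize(im[100:350,190:500],None,fx=2.4,fy=2.4,interpolation=cv2.INTER_CUBIC))
E
```

```text
11.675 [-0.007  0.041 -0.055 -0.033  0.005  0.   ] [ 0.28 -0.04 -0.16  0.98 -0.1   1.79]
[0.5577 0.209  0.3707]
y [ 304  196   27   66 1654] [317.  228.2] L [0.0028 0.0857 0.005 ] ang -0.033 r 0.0858
pred bolt [316.63126844 328.12502067]
```

View pics/w6.png

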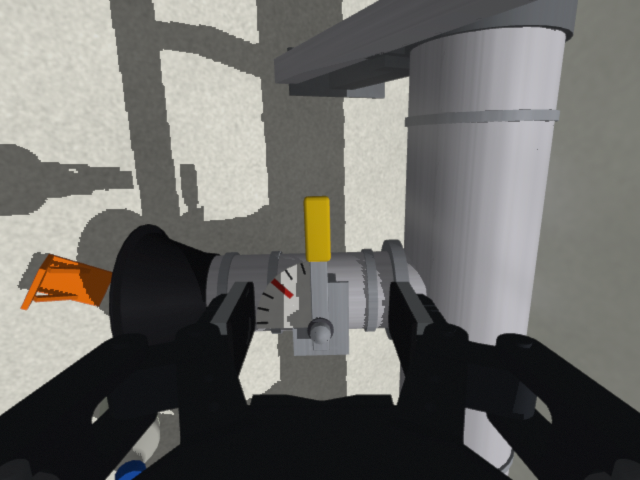

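View pics/t6.png

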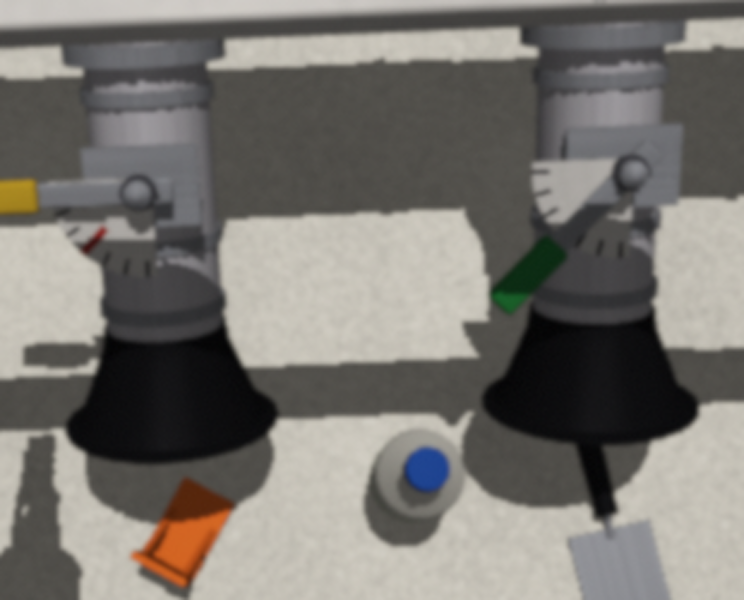

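Yellow now points square across its duct, with bolt (320,331) and sleeve (317,228) in the wrist view. Green still sits over its red mark in the top view, and the bottle, print and scraper have not moved. I'll do a last numeric check of both angles.

```bash
python3 - <<'E'
from h import *
from scipy.optimize import least_squares
im=cams.read_camera("top"); hsv=cv2.cvtColor(im,cv2.COLOR_BGR2HSV)
for k,lo,hi in(("g",(50,100,25),(75,255,255)),("y",(18,140,60),(32,255,255))):
    m=cv2.inRange(hsv,lo,hi); N,l,st,ce=cv2.connectedComponentsWithStats(m); i=1+np.argmax(st[1:,4])
    F=least_squares(lambda a:hullc("top",PIV[k],frame(PSI,a[0]))-ce[i],[.4],diff_step=1e-3); print(k,ce[i],st[i],F.x,F.fun)
old=cv2.imread("pics/top0.png"); d=cv2.absdiff(im,old).max(2)>40; print("diff around bystanders",d[300:370,240:480].sum(),d[285:320,430:450].sum(), readout.get_state()['clock'])
E
```

```text
g [409.68345324 214.20863309] [395 199  30  31 417] [0.80227347] [ 0.05105328 -0.05686534]
y [186.91434263 181.87848606] [169 175  37  15 502] [-0.0027051] [ 0.33287041 -0.03969605]
diff around bystanders 0 0 11.825
```

```bash
python3 -c "
from workcell import env
print(env.hand_in())"
```

```text
the job is handed in; nothing more can be done
None
```

The green damper is at half, its lever over the red 45-degree mark. After that I shut the yellow damper fully, against its stop. Both levers are released, the arm is clear of everything, and I handed the job in at about 11.8 s.

- **Green lever:** it read 0.787 rad from the wrist camera right after release and 0.802 rad from the top camera at the end. The target is 0.785. The two readings differ by about 0.015 rad, which is within calibration error. The lever hides the red mark and sits midway between the neighbouring ticks.
- **Yellow lever:** it reached the stop, moving only 0.9 mm of a further 5 mm push at about 12 N. The top camera puts it at -0.003 rad. The wrist camera's raw figure was -0.033 rad, which I put down to a pivot-position offset of about 3 mm.
- **Bystanders:** comparing the top picture before and after shows no change where the bottle, print and scraper handle are. The rest of the scraper I compared only by eye.
- **Forces:** the highest wrist force I saw in the readings was about 12 N. No check failed.

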